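# Load the hub core and close the casting mould

### The arm

A 6-joint arm with a two-finger parallel gripper is mounted at the origin on the work surface. World frame = base frame: x ahead of the robot, y to its left, z up, the work surface at z = 0. Lengths are in m, angles in degrees, forces in N, time in s.
With the tool pointing down it reaches from about 0.4 to 0.825 m from the base axis. Payload 7 kg.
Tool frame: the origin (TCP) lies between the finger pads; the fingertips stand 19 mm ahead of it and the grasp point (between the pads) is the TCP; z points along the fingers, y is the line along which they close (so a half turn about z gives the same grasp; the last joint's range is limited). The gripper opens to 88 mm and grips with 3 to 60 N. Pads are 19 mm wide; open, the fingers measure 130 mm over their backs; the gripper's body (78 mm by 193 mm) begins 47 mm behind the grasp point.
Start: joints at [-59.754, 20.546, 0.682, 0, -70.136, -16.507], TCP at [0.16, -0.656, 0.246] pointing down, gripper open.
Joint ranges: [-176.03, 176.03], [-82.01, 121.73], [-58.28, 71.71], [-173.87, 95.51], [-174.79, -0.11], [-173.66, 173.66]. Speed limits (degrees/s): [136.94, 136.94, 172.46, 180, 180, 180].

### API

Orientations are given as [roll, pitch, yaw] about the fixed x, y, z axes, in that order (R = Rz(yaw) Ry(pitch) Rx(roll)).
In Python, from plant import get_obs, snapshot, close_job, spot_in, spot_point gives the robot as it stands.
- The arm moves only by the tool play_rows, never from a script. Its argument "plan" is a list of rows, each a list of 6 numbers: the shift along the tool's x, y, z in cm, then the turn, a rotation vector about the tool's x, y, z in degrees. A call has 1 to 20 rows; each row shifts and turns the commanded pose from where the row before left it, along the tool's axes as they then stand; what a row does not reach is not made up. A row lasts 1/12 s, in which the tool goes at most 41.7 mm and 7.16 degrees, less where a joint would pass 70% of its speed; a pose out of reach is approached as far as the arm can. A call is refused whole if a number of a shift passes 4.17 or a number of a turn 7.16, either way. A call with a gripper value outside its range is refused whole. "grip" is the finger opening in cm, from 0 to 8.76, set as the call begins (left out, the last holds). The fingers move at their own pace and stop on an object; the grip force is fixed at half the most. Time passes only in rows, so rows that do not move let the fingers close. It gives the time, the measured TCP pose, the force, the opening and the grip force at its end, in the units of the state.
- get_obs(): the state, without advancing time (a new reading comes with each control period).
- snapshot(name): name is "side" or "top"; returns a dict with "frame" (480x640x3 uint8, red, green, blue), "fx", "fy", "cx", "cy" (pixels), "position" and "attitude" of the camera in the world. Camera axes: x right, y down, z forward; pixel columns grow to the right and rows downward; lengths in m; the calibration is good to about 2 mm. A picture is of the moment at which its call begins. There is no depth.
- close_job(): hands the job in; it is judged then, once.
Trained networks look in the newest picture that a camera, given by its name, has taken for a name from the list of things; names that differ only in an ending like _2 or _b are one class to them, and where a whole thing is asked for, a point or a joint stands for the part that bears it (a point fixed in the world has none). Each returns a list of dicts, best first, with "score" (0 to 1); they miss things now and then, are a little off and sometimes report something else, mostly with a low value. They report only what shows in the picture. A call takes as long as a camera call.
- spot_in(camera, thing): "position" ([x, y, z] in m, in world coordinates, good to about 4 mm: the middle of the surface that is visible of it).
- spot_point(camera, thing): "position" ([x, y, z] in m, in world coordinates, good to about 4 mm: a listed point, or the origin of a listed thing).
The state is a dict: "clock": time; "joint_pos": joint angles; "qvel": joint speeds; "tau": joint torques, N m; "tool_pos": TCP position; "orientation": TCP orientation; "force": force on the tool from outside, world axes, zero at the start; "moment": the same for the moment, N m; "opening": finger opening in m; "gripper_force": force on a finger pad.
Only numpy, scipy, OpenCV 4.12 (cv2) and the standard library are available. Lean on these libraries where they do the work, as an engineer would, in place of code of your own. Each camera call takes 0.05 s, during which the arm holds its last target. There are 200 camera calls.

### The job

Load the wheel-hub core, boss up, into the round pocket of the lower mould half, then close the mould: set the upper half (the plate with the timber grip) over the two locating pins, which it hides, shifting it about until it drops on. Then press it down against the sprung ejector until the two halves meet all round, and finish while still holding it pressed shut. Leave the offcut, the jar and the small casting on the bench alone.

Things in the scene. Friction and masses are not known exactly. Their poses are not given: they have to be found in the camera images.
- mould_face (a point): Lower mould half, grey-beige resin block fixed to the bench, 200 (x) x 130 (y) x 40 mm high. Point: centre of its top face, z up, x along its length. Here is a round pocket, 61 mm diameter. At x = +75 and -75 mm, y = 0, two steel locating pins stand 16 mm above the top face: 12 mm diameter for the lower 9 mm, then tapering to a 5 mm tip.
- ejector (a joint): Sprung round pad, 58 mm diameter, the floor of the pocket. Value in m: 0 = up (10 mm below the top face), grows as it is pressed; 0.008 = mould shut on the core; stop at 0.010. Spring: 6.5 N at 0, 10.5 N at 0.008. Core and upper half weigh 4.5 N together, so about 6 N more of push shuts the mould; unpushed, the upper half rises again.
- hub_center (a point): Loose wheel-hub core, pale resin, 0.12 kg: a disc 56 mm in diameter, 18 mm thick, with a round boss to grip, 24 mm in diameter, 16 mm tall, on top (34 mm overall). Point: on its axis, 17 mm above its underside, z up. Standing on the raised pad, its disc stands 8 mm proud of the lower half's top face and this point is 7 mm above that face.
- cover_center (a point): Loose upper mould half, 0.34 kg: grey-beige resin plate 180 (x) x 110 (y) x 28 mm thick; on its top, in the middle, a timber grip rib 80 (along x) x 22 (y) x 30 mm tall (58 mm overall). Point: its middle, 29 mm above the underside (1 mm above the plate's top), z up, x along its length. It fits either way round.
- cover_under (a point): Centre of the upper half's underside; axes as cover_center. Hidden below, 20 mm deep: 15 mm holes at x = +75 and -75 mm for the pins, and a 44 mm recess in the middle that clears the boss. With the core loaded this point is 16 mm above the lower half's top face when on the pins' tips, 8 mm when dropped on and resting on the core, 0 when shut.
- offcut: Bystander: loose timber offcut 50 x 100 x 45 mm; origin at the centre of its underside.
- jar: Bystander: loose closed jar, 64 mm diameter, 75 mm tall; origin at the centre of its underside.
- casting: Bystander: loose small resin casting about 60 x 110 mm, 58 mm tall, with a round drum on it; origin at the centre of its underside.

How it is judged:
By the outcome, as a careful person would: the job done as asked, in the order asked, and still so for the second after the job is handed in, while the arm keeps its last pose, push and grip.
It also fails if it takes over 58 s, if anything falls off the work surface, if the arm or the gripper's body presses on something with over 40 N, if the wrist force passes 120 N, or if a joint passes its speed limit or range.

## Working session

There is one attempt and no reset: what is moved stays moved. The work goes in short steps, Python scripts to look and compute and a tool call to move; the robot and the scene stay as the last step left them, time stands still between calls to the robot, and variables do not carry over. Pictures are saved under pics/ and viewed, at most 10 in all, crops included, and the job is handed in when it is done.

Besides the shell and the picture viewer there is one more tool, called as a command line: name --pt "numbers of a row" for each row, then --argument value for the rest. play_rows: Moves the arm, as the interface text tells. Its arguments: {"type":"object","properties":{"plan":{"type":"array","items":{"type":"array","items":{"type":"number"}}},"grip":{"type":"number"}},"required":["plan"]}

```bash
mkdir -p pics; ls
cat > h.py <<'E'
from plant import *
import numpy as np, cv2
def save(cam,fn):
    s=snapshot(cam); cv2.imwrite('pics/'+fn,cv2.cvtColor(s['frame'],cv2.COLOR_RGB2BGR)); return s
E
python3 - <<'E'
from h import *
for c in ('side','top'):
    s=save(c,c+'0.png'); print(c,s['fx'],s['fy'],s['cx'],s['cy'],s['position'],s['attitude'])
    for t in ('mould_face','hub_center','cover_center','offcut','jar','casting'):
        print(t,[(np.round(d['position'],4).tolist(),round(d['score'],2)) for d in spot_point(c,t)[:3]])
print(get_obs())
E
```

```text
pics
side 499.92432085465623 499.92432085465623 317.62252330709515 242.50292066293724 [0.20878595 0.60156438 0.70137521] [-129.91020236    0.54178983 -145.65879691]
mould_face [([0.5569, 0.013, 0.039], 0.87)]
hub_center [([0.5747, 0.2826, 0.0196], 0.7)]
cover_center [([0.4651, -0.292, 0.0248], 0.68), ([0.4585, -0.2928, 0.0002], 0.49)]
offcut [([0.7526, 0.2008, 0.0034], 0.89)]
jar [([0.7977, -0.0428, -0.0004], 0.56)]
casting [([0.7596, -0.2019, 0.0009], 0.76)]
top 487.99416528701005 487.99416528701005 320.93871755876035 234.4591450633389 [ 4.60540444e-01 -8.75256329e-04  1.16215400e+00] [-171.69631006    0.63984196  -91.36942204]
mould_face [([0.5549, 0.0079, 0.0414], 0.88)]
hub_center [([0.5801, 0.2797, 0.0168], 0.89)]
cover_center [([0.4646, -0.294, 0.0285], 0.88)]
offcut [([0.7541, 0.2028, 0.0014], 0.73)]
jar [([0.7957, -0.046, -0.0021], 0.58)]
casting [([0.7547, -0.2063, 0.0049], 0.67), ([0.7949, -0.0466, -0.0032], 0.37)]
{'clock': 0.7, 'joint_pos': array([-5.97528876e+01,  2.05411954e+01,  6.82691248e-01,  4.46649952e-04,
       -7.01353558e+01, -1.65083994e+01]), 'qvel': array([-0.06001449, -0.04877039,  0.00321758, -0.05167508, -0.08731624,
        0.07314425]), 'tau': array([ 1.70790488e-03, -5.82168353e+01,  2.93246198e+01,  7.00119004e+00,
        1.24235076e-02, -2.95066627e-05]), 'tool_pos': array([ 0.1603037 , -0.65567355,  0.24562656]), 'orientation': array([-1.79993994e+02,  1.34196097e-03, -1.66261135e+02]), 'force': array([ 0.2024779 , -0.43982035,  0.62483299]), 'moment': array([0.0059209 , 0.01536661, 0.02993841]), 'gripper_force': 0.0, 'opening': 0.08752057946345805}
```

View pics/top0.png

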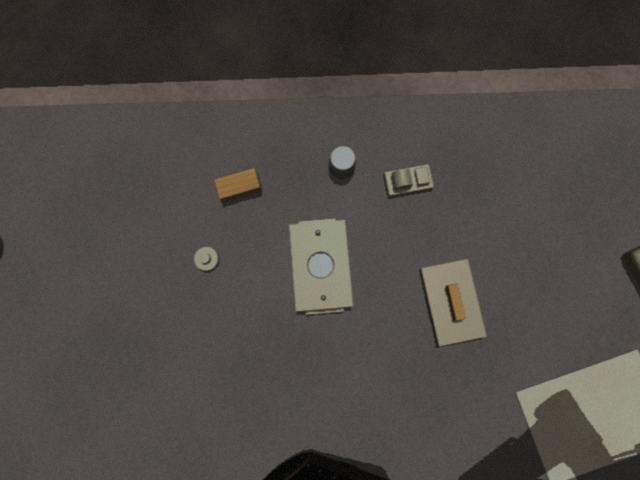

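View pics/side0.png

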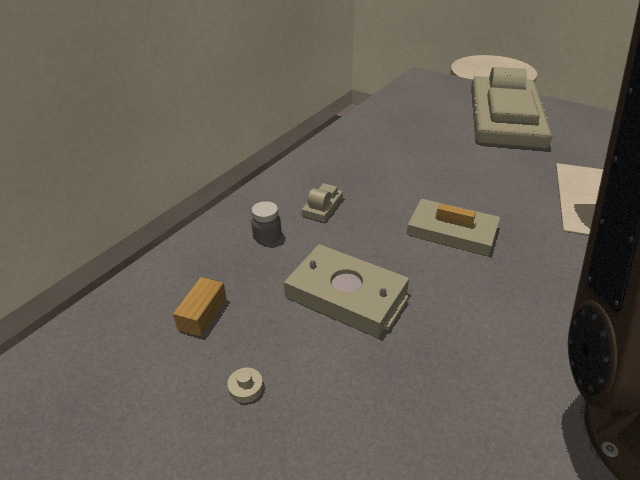

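```bash
cat >> h.py <<'E'
from scipy.spatial.transform import Rotation as R
def ray(s,uv,z):
    A=R.from_euler('xyz',s['attitude'],degrees=True).as_matrix()
    d=A@np.array([(uv[0]-s['cx'])/s['fx'],(uv[1]-s['cy'])/s['fy'],1]); p=np.array(s['position'])
    return p+d*(z-p[2])/d[2]
def proj(s,P):
    A=R.from_euler('xyz',s['attitude'],degrees=True).as_matrix()
    c=A.T@(np.array(P)-np.array(s['position'])); return np.array([s['fx']*c[0]/c[2]+s['cx'],s['fy']*c[1]/c[2]+s['cy']])
E
python3 - <<'E'
from h import *
t=snapshot('top');s=snapshot('side')
def crop(sn,x,y,w,h,k):
    return cv2.resize(cv2.cvtColor(sn['frame'][y:y+h,x:x+w],cv2.COLOR_RGB2BGR),None,fx=k,fy=k,interpolation=cv2.INTER_CUBIC)
a=crop(t,285,215,70,100,6)  # 420x600
b=crop(t,415,255,75,95,5) #375x475
c=crop(t,190,245,30,25,5) #150x125
im=np.zeros((600,800,3),np.uint8); im[:600,:420]=a; im[:475,425:800]=b; im[475:600,425:575]=c
cv2.imwrite('pics/c1.png',im)
a=crop(s,280,240,135,95,4) #540x380
b=crop(s,400,195,105,60,4) #420x240
c=crop(s,222,362,46,46,4)
im=np.zeros((600,800,3),np.uint8); im[:380,:540]=a; im[360:600,380:800]=b;im[390:574,:184]=c
im[360:380,380:540]=a[360:380,380:540] if False else im[360:380,380:540]
cv2.imwrite('pics/c2.png',im)
E
```

```text
(no output)
```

View pics/c1.png

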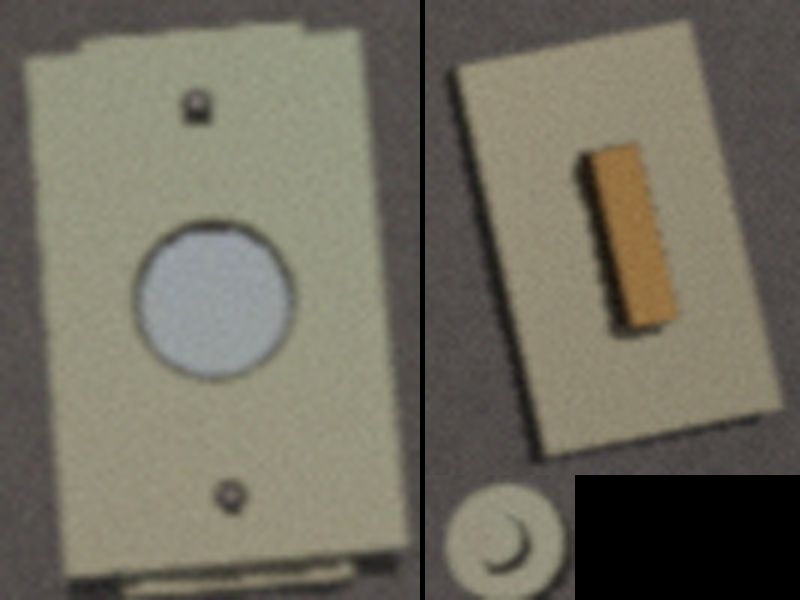

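View pics/c2.png

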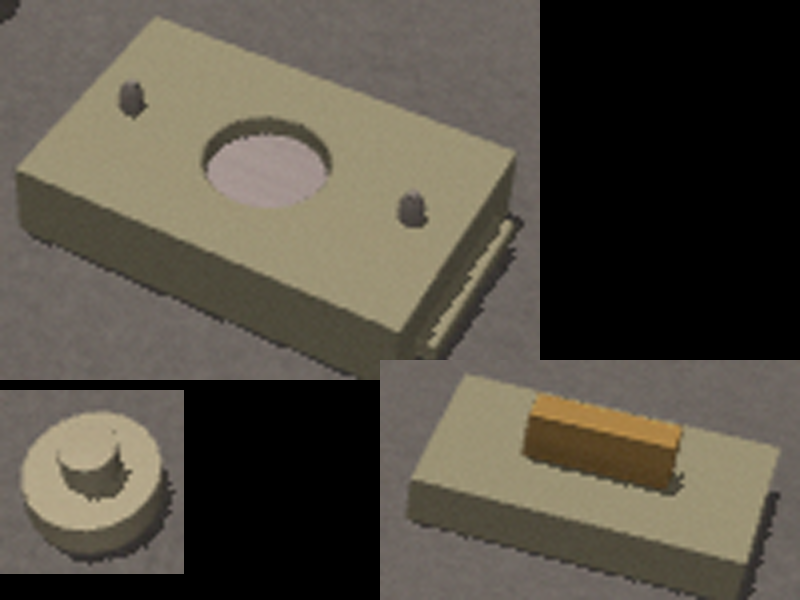

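```bash
cat > fit.py <<'E'
from h import *
t=snapshot('top');s=snapshot('side')
def un(p,k,off,o): return [(p[0]-off[0]+.5)/k-.5+o[0],(p[1]-off[1]+.5)/k-.5+o[1]]
def fit(name,sn,pts,k,off,o,z,L,W):
    P=np.array([ray(sn,un(p,k,off,o),z)[:2] for p in pts]); c=P.mean(0)
    # order tl,tr,br,bl ; edges
    e=[P[(i+1)%4]-P[i] for i in range(4)]; n=[np.linalg.norm(v) for v in e]
    i=0 if n[0]>n[1] else 1
    d=e[i]-e[(i+2)%4]; y=np.degrees(np.arctan2(d[1],d[0])); y=(y+90)%180-90
    print(name,'c',c.round(4),'yaw',y.round(2),'edges',np.round(n,4))
M=(6,(0,0),(285,215)); C=(5,(425,0),(415,255)); H=(5,(425,475),(190,245))
fit('mould top',t,[(25,58),(361,30),(408,545),(66,578)],*M,.04,0,0)
fit('cover top',t,[(457,67),(690,21),(782,408),(545,456)],*C,.028,0,0)
fit('rib top',t,[(590,152),(637,144),(677,320),(634,328)],*C,.058,0,0)
print('pocket',ray(t,un((214,300),*M),.04).round(4))
print('pintips',ray(t,un((199,99),*M),.056).round(4),ray(t,un((231,493),*M),.056).round(4))
print('hub disc',ray(t,un((506,543),*H),.018).round(4))
M=(4,(0,0),(280,240)); C=(4,(380,360),(400,195)); H=(4,(0,390),(222,362))
print('SIDE')
fit('mould',s,[(157,17),(515,152),(400,332),(17,171)],*M,.04,0,0)
fit('cover',s,[(463,375),(779,450),(744,563),(410,480)],*C,.028,0,0)
fit('rib',s,[(540,395),(681,429),(674,445),(530,412)],*C,.058,0,0)
print('pintips',ray(s,un((129,84),*M),.056).round(4),ray(s,un((411,193),*M),.056).round(4))
print('hub disc',ray(s,un((92,471),*H),.018).round(4),'boss',ray(s,un((89,453),*H),.034).round(4))
E
python3 fit.py
```

```text
mould top c [0.5547 0.0107] yaw 3.49 edges [0.1311 0.1989 0.1302 0.2005]
cover top c [ 0.4625 -0.292 ] yaw 9.63 edges [0.1108 0.1796 0.1102 0.1799]
rib top c [ 0.4624 -0.2916] yaw 9.95 edges [0.0215 0.0793 0.0195 0.0796]
pocket [0.5545 0.011  0.04  ]
pintips [0.6303 0.0147 0.056 ] [0.4806 0.0062 0.056 ]
hub disc [0.5781 0.2808 0.018 ]
SIDE
mould c [0.5524 0.013 ] yaw 3.65 edges [0.1976 0.1288 0.1982 0.13  ]
cover c [ 0.4612 -0.2879] yaw 10.13 edges [0.1799 0.1067 0.1784 0.109 ]
rib c [ 0.4608 -0.2882] yaw 10.15 edges [0.0769 0.0159 0.0774 0.0179]
pintips [0.6276 0.019  0.056 ] [0.4792 0.0086 0.056 ]
hub disc [0.5761 0.2825 0.018 ] boss [0.5739 0.2843 0.034 ]
```

play_rows --pt "0 0 0 0 0 5.1" --pt "0 0 0 0 0 5.1" --pt "-1.7 3.2 0.4 0 0 0" --pt "-1.7 3.2 0.4 0 0 0" --pt "-1.7 3.2 0.4 0 0 0" --pt "-1.7 3.2 0.4 0 0 0" --pt "-1.7 3.2 0.4 0 0 0" --pt "-1.7 3.2 0.4 0 0 0" --pt "-1.7 3.2 0.4 0 0 0" --pt "-1.7 3.2 0.4 0 0 0" --pt "-1.7 3.2 0.4 0 0 0" --pt "-1.7 3.2 0.4 0 0 0" --pt "-1.7 3.2 0.4 0 0 0" --pt "-1.7 3.2 0.4 0 0 0" --pt "-1.7 3.2 0.4 0 0 0" --pt "-1.7 3.2 0.4 0 0 0" --pt "-1.7 3.2 0.4 0 0 0" --pt "-1.7 3.2 0.4 0 0 0" --pt "-1.7 3.2 0.4 0 0 0" --pt "-1.7 3.2 0.4 0 0 0" --grip 5.0

```text
clock: 2.57
tool_pos: [0.4306, -0.06, 0.1739]
orientation: [180.0, 0.1, -176.4]
force: [0.4, -0.7, 0.5]
opening: 0.0503
gripper_force: 0.0
```

```bash
cat > rel.py <<'E'
from h import *
import sys
# usage: rel.py x y z yaw -> remaining shift in tool cm (present tool axes) and turn
o=get_obs(); A=R.from_euler('xyz',o['orientation'],degrees=True)
g=np.array([float(v) for v in sys.argv[1:4]]); B=R.from_euler('xyz',[180,0,float(sys.argv[4])],degrees=True)
print('t',round(o['clock'],2),'tcp',o['tool_pos'].round(4),'rpy',o['orientation'].round(2),'F',o['force'].round(1),'open',round(o['opening'],4),'gf',round(o['gripper_force'],1),'q',o['joint_pos'].round(0))
print('turn',(A.inv()*B).as_rotvec(degrees=True).round(2),'shift after turn cm',(B.inv().apply(g-o['tool_pos'])*100).round(2))
E
python3 rel.py 0.577 0.2815 0.08 -176.5
```

```text
t 2.57 tcp [ 0.4306 -0.06    0.1739] rpy [ 1.7999e+02  8.0000e-02 -1.7643e+02] F [ 0.4 -0.7  0.5] open 0.0503 gf 0.0 q [  18.    1.  -34.    0.  -55. -105.]
turn [0.01 0.08 0.07] shift after turn cm [-16.69  33.19   9.39]
```

play_rows --pt "-1.67 3.32 0.94 0 0 0" --pt "-1.67 3.32 0.94 0 0 0" --pt "-1.67 3.32 0.94 0 0 0" --pt "-1.67 3.32 0.94 0 0 0" --pt "-1.67 3.32 0.94 0 0 0" --pt "-1.67 3.32 0.94 0 0 0" --pt "-1.67 3.32 0.94 0 0 0" --pt "-1.67 3.32 0.94 0 0 0" --pt "-1.67 3.32 0.94 0 0 0" --pt "-1.67 3.32 0.94 0 0 0" --pt "0 0 0 0 0 0" --pt "0 0 0 0 0 0"

```text
clock: 3.57
tool_pos: [0.5764, 0.2814, 0.078]
orientation: [-179.9, -0.1, -176.4]
force: [0.1, -0.4, 0.9]
opening: 0.0502
gripper_force: 0.0
```

```bash
python3 rel.py 0.577 0.2815 0.039 -176.5
python3 - <<'E'
from h import *
o=get_obs(); a=[]
for c in('top','side'):
    s=snapshot(c); u=proj(s,o['tool_pos']+[0,0,-.019]); print(u)
    x,y=(u-[40,37]).astype(int); k=cv2.resize(s['frame'][y:y+75,x:x+80],(400,375)) ; print(x,y)
    kk=(int((u[0]-x)*5),int((u[1]-y)*5)); cv2.drawMarker(k,kk,(255,0,0),0,10)
    for P in((.577,.2815,.034),):
        v=proj(s,P); cv2.drawMarker(k,(int((v[0]-x)*5),int((v[1]-y)*5)),(0,255,0),0,10)
    a.append(k)
cv2.imwrite('pics/g1.png',np.hstack(a)[:,:,::-1])
E
```

```text
t 3.57 tcp [0.5764 0.2814 0.078 ] rpy [-1.7993e+02 -8.0000e-02 -1.7635e+02] F [ 0.1 -0.4  0.9] open 0.0502 gf 0.0 q [  43.   26.  -15.    0.  -49. -130.]
turn [-0.07 -0.08  0.15] shift after turn cm [-0.06  0.01  3.9 ]
[201.14843042 257.25090927]
161 220
[242.25470406 365.72579207]
202 328
```

View pics/g1.png

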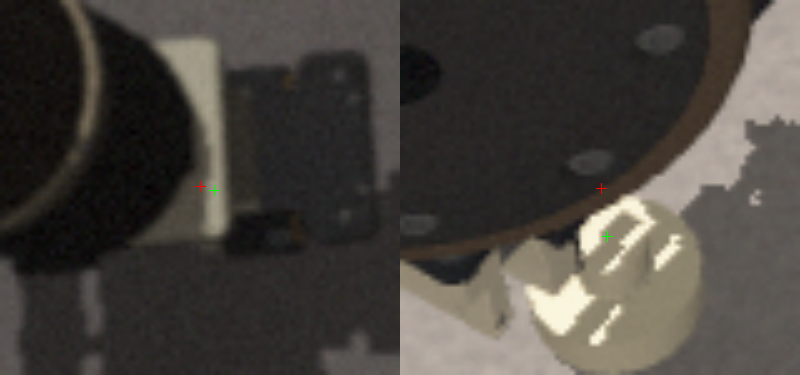

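play_rows --pt "0 0 1.0 0 0 0" --pt "0 0 1.0 0 0 0" --pt "0 0 1.0 0 0 0" --pt "0 0 0.5 0 0 0" --pt "0 0 0.3 0 0 0" --pt "0 0 0 0 0 0"

```text
clock: 4.17
tool_pos: [0.5759, 0.2792, 0.0405]
orientation: [-179.9, -0.1, -176.5]
force: [0.3, 0.4, -0.3]
opening: 0.0501
gripper_force: 0.0
```

play_rows --pt "0 0 0 0 0 0" --pt "0 0 0 0 0 0" --pt "0 0 0 0 0 0" --pt "0 0 0 0 0 0" --pt "0 0 0 0 0 0" --pt "0 0 0 0 0 0" --grip 1.5

```text
clock: 4.67
tool_pos: [0.5765, 0.28, 0.0419]
orientation: [180.0, 0.0, -176.5]
force: [-1.5, 0.5, 1.6]
opening: 0.0228
gripper_force: 30.0
```

play_rows --pt "0 0 -0.5 0 0 0" --pt "0 0 -1.5 0 0 0" --pt "0 0 -2.5 0 0 0" --pt "0 0 -3.0 0 0 0" --pt "0 0 -2.5 0 0 0" --pt "0 -2.0 0 0 0 0" --pt "0 -3.0 0 0 0 0" --pt "0 -3.0 0 0 0 0" --pt "0 -3.0 0 0 0 0" --pt "0 -2.0 0 0 0 0" --pt "0 -1.0 0 0 0 0" --pt "0 0 0 0 0 0" --pt "0 0 0 0 0 0"

```text
clock: 5.75
tool_pos: [0.5851, 0.1398, 0.1418]
orientation: [180.0, 0.0, -176.5]
force: [-0.3, 0.6, -1.3]
opening: 0.023
gripper_force: 30.0
```

```bash
python3 rel.py 0.5537 0.0118 0.14 -176.5
python3 - <<'E'
from h import *
o=get_obs(); a=[]
for c in('top','side'):
    s=snapshot(c); print(c,[(np.round(d['position'],4).tolist(),round(d['score'],2)) for d in spot_point(c,'hub_center')[:2]])
    u=proj(s,o['tool_pos']+[0,0,-.019]); print(u)
    x,y=(u-[40,37]).astype(int); k=cv2.resize(s['frame'][y:y+75,x:x+80],(400,375)) ; print(x,y)
    cv2.drawMarker(k,(int((u[0]-x)*5),int((u[1]-y)*5)),(255,0,0),0,10)
    a.append(k)
    np.save('pics/'+c+'g2.npy',s['frame'])
cv2.imwrite('pics/g2.png',np.hstack(a)[:,:,::-1])
for i in range(8): o=get_obs();
E
```

```text
t 5.75 tcp [0.5851 0.1398 0.1418] rpy [ 1.7999e+02  1.0000e-02 -1.7652e+02] F [-0.3  0.6 -1.3] open 0.023 gf 30.0 q [  32.   19.  -17.   -0.  -55. -119.]
turn [ 0.01  0.01 -0.02] shift after turn cm [  3.91 -12.59   0.18]
top []
[259.44495915 248.6609469 ]
219 211
side [([0.5869, 0.1416, 0.118], 0.88)]
[290.58322728 280.8106868 ]
250 243
```

View pics/g2.png

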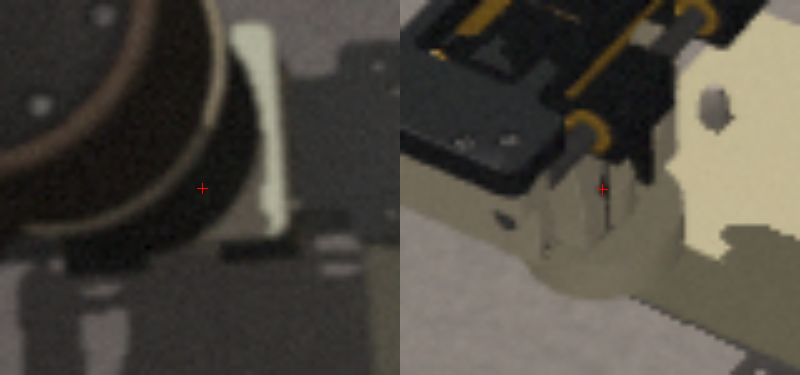

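play_rows --pt "0.5 -1.6 0 0 0 0" --pt "0.5 -2.0 0 0 0 0" --pt "0.5 -2.0 0.3 0 0 0" --pt "0.5 -2.0 0.6 0 0 0" --pt "0.5 -2.0 1.0 0 0 0" --pt "0.5 -1.6 1.0 0 0 0" --pt "0.5 -1.0 0.6 0 0 0" --pt "0.46 -0.38 0.4 0 0 0" --pt "0 0 0 0 0 0" --pt "0 0 0 0 0 0" --pt "0 0 0 0 0 0"

```text
clock: 6.87
tool_pos: [0.554, 0.0129, 0.1032]
orientation: [180.0, 0.1, -176.4]
force: [-0.1, 0.2, -1.1]
opening: 0.0231
gripper_force: 30.0
```

```bash
python3 rel.py 0.5533 0.0118 0.103 -176.5
python3 - <<'E'
from h import *
o=get_obs(); z=o['tool_pos'][2]-.041
s=snapshot('side'); print([(np.round(d['position'],4).tolist(),round(d['score'],2)) for d in spot_point('side','hub_center')[:2]])
k=cv2.resize(s['frame'][215:315,280:410],(780,600),interpolation=cv2.INTER_CUBIC)
a=np.linspace(0,2*np.pi,90)
def circ(cx,cy,r,z,col):
    p=np.array([proj(s,(cx+r*np.cos(t),cy+r*np.sin(t),z)) for t in a]); cv2.polylines(k,[((p-[280,215]+.5)*6).astype(np.int32)],True,col,1)
circ(.5524,.013,.028,z,(255,0,0)); circ(.5524,.013,.028,z+.018,(255,0,0)); circ(.5524,.013,.0305,.04,(0,0,255))
cv2.imwrite('pics/g3.png',k[:,:,::-1])
E
```

```text
t 6.87 tcp [0.554  0.0129 0.1032] rpy [ 1.7999e+02  7.0000e-02 -1.7640e+02] F [-0.1  0.2 -1.1] open 0.0231 gf 30.0 q [  22.   17.  -25.    0.  -48. -108.]
turn [0.01 0.07 0.1 ] shift after turn cm [ 0.08 -0.11  0.02]
[([0.5527, 0.0134, 0.0817], 0.84)]
```

View pics/g3.png

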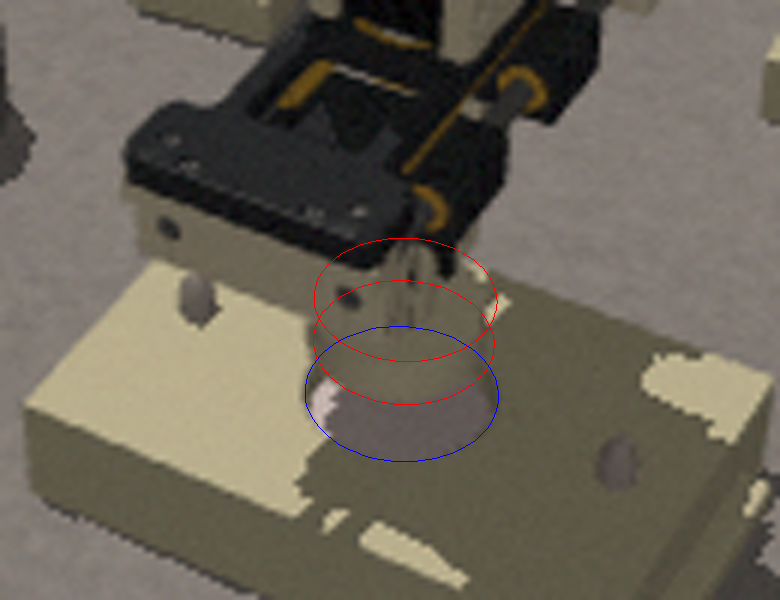

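play_rows --pt "0 0 0.8 0 0 0" --pt "0 0 0.6 0 0 0" --pt "0 0 0.4 0 0 0" --pt "0 0 0.3 0 0 0" --pt "0 0 0.2 0 0 0" --pt "0 0 0.2 0 0 0" --pt "0 0 0 0 0 0" --pt "0 0 0 0 0 0"

```text
clock: 7.63
tool_pos: [0.5533, 0.012, 0.0775]
orientation: [-180.0, -0.0, -176.5]
force: [0.3, 0.3, -0.8]
opening: 0.0226
gripper_force: 30.0
```

play_rows --pt "0 0 0.2 0 0 0" --pt "0 0 0.2 0 0 0" --pt "0 0 0.1 0 0 0" --pt "0 0 0.1 0 0 0" --pt "0 0 0 0 0 0"

```text
clock: 8.05
tool_pos: [0.5532, 0.012, 0.0718]
orientation: [-180.0, -0.0, -176.5]
force: [-2.7, 0.4, 4.7]
opening: 0.023
gripper_force: 30.0
```

play_rows --pt "0 0 0 0 0 0" --pt "0 0 0 0 0 0" --pt "0 0 0 0 0 0" --pt "0 0 0 0 0 0" --pt "0 0 -0.5 0 0 0" --pt "0 0 -1.0 0 0 0" --pt "0 0 -2.0 0 0 0" --pt "0 0 -3.0 0 0 0" --pt "0 -3.0 -2.0 0 0 0" --pt "0 -4.0 0 0 0 0" --pt "0 -4.0 0 0 0 0" --pt "0 -4.0 0 0 0 0" --pt "0 -4.0 0 0 0 0" --pt "0 0 0 0 0 0" --grip 5.0

```text
clock: 9.22
tool_pos: [0.5649, -0.1831, 0.1575]
orientation: [-179.9, 0.0, -176.7]
force: [-0.5, 1.0, 0.5]
opening: 0.0501
gripper_force: 0.0
```

```bash
python3 rel.py 0.462 -0.290 0.10 -170.1
python3 - <<'E'
from h import *
for c in('side','top'):
    s=save(c,c+'4.png'); 
    for t in('hub_center','mould_face','cover_center'): print(c,t,[(np.round(d['position'],4).tolist(),round(d['score'],2)) for d in spot_point(c,t)[:2]])
    if c=='side': k=cv2.resize(s['frame'][215:315,280:410],(780,600),interpolation=cv2.INTER_CUBIC); cv2.imwrite('pics/g4.png',k[:,:,::-1])
E
```

```text
t 9.22 tcp [ 0.5649 -0.1831  0.1575] rpy [-1.7994e+02  4.0000e-02 -1.7669e+02] F [-0.5  1.   0.5] open 0.0501 gf 0.0 q [  1.  17. -17.   0. -56. -88.]
turn [-0.07  0.03 -6.59] shift after turn cm [11.97 -8.76  5.75]
side hub_center [([0.5516, 0.0164, 0.0488], 0.61)]
side mould_face [([0.5535, 0.0133, 0.0378], 0.68)]
side cover_center [([0.4658, -0.2896, 0.0275], 0.85)]
top hub_center []
top mould_face []
top cover_center [([0.4631, -0.2937, 0.0297], 0.66)]
```

View pics/g4.png

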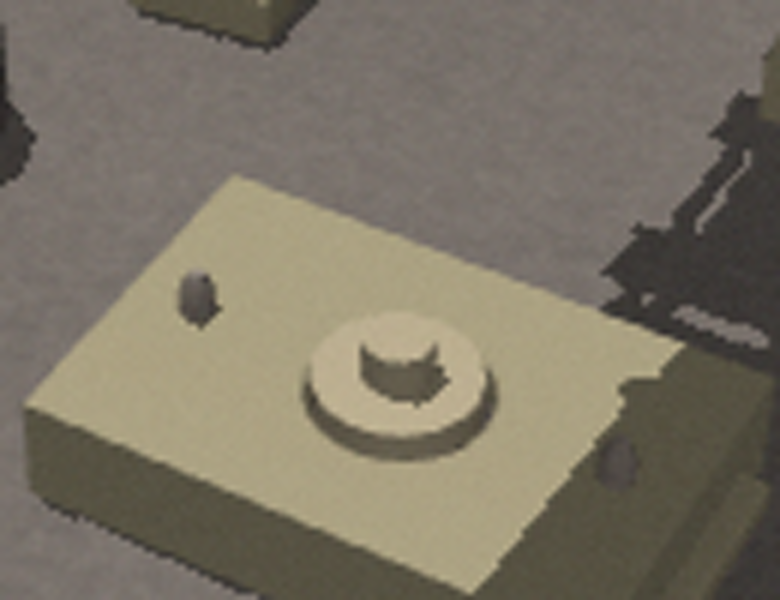

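play_rows --pt "0 0 0 0 0 -6.6" --pt "2.0 -1.46 0.96 0 0 0" --pt "2.0 -1.46 0.96 0 0 0" --pt "2.0 -1.46 0.96 0 0 0" --pt "2.0 -1.46 0.96 0 0 0" --pt "2.0 -1.46 0.96 0 0 0" --pt "2.0 -1.46 0.96 0 0 0" --pt "0 0 0 0 0 0" --pt "0 0 0 0 0 0"

```text
clock: 10.37
tool_pos: [0.4615, -0.2849, 0.0987]
orientation: [180.0, -0.1, -169.9]
force: [0.6, 0.7, -0.3]
opening: 0.0502
gripper_force: 0.0
```

```bash
python3 rel.py 0.462 -0.290 0.0505 -170
```

```text
t 10.37 tcp [ 0.4615 -0.2849  0.0987] rpy [ 1.7998e+02 -5.0000e-02 -1.6989e+02] F [ 0.6  0.7 -0.3] open 0.0502 gf 0.0 q [-11.  16. -27.  -0. -47. -69.]
turn [ 0.02 -0.05  0.11] shift after turn cm [ 0.04 -0.51  4.82]
```

play_rows --pt "0 -0.5 0 0 0 0" --pt "0 0 1.5 0 0 0" --pt "0 0 1.5 0 0 0" --pt "0 0 1.0 0 0 0" --pt "0 0 0.5 0 0 0" --pt "0 0 0.2 0 0 0" --pt "0 0 0 0 0 0" --pt "0 0 0 0 0 0"

```text
clock: 11.03
tool_pos: [0.4637, -0.2898, 0.0524]
orientation: [-180.0, 0.0, -169.8]
force: [0.6, 0.3, 0.1]
opening: 0.0503
gripper_force: 0.0
```

play_rows --pt "0 0 0 0 0 0" --pt "0 0 0 0 0 0" --pt "0 0 0 0 0 0" --pt "0 0 0 0 0 0" --pt "0 0 0 0 0 0" --pt "0 0 0 0 0 0" --grip 1.0

```text
clock: 11.53
tool_pos: [0.4633, -0.29, 0.0522]
orientation: [-180.0, 0.0, -169.9]
force: [-0.4, -0.2, 1.5]
opening: 0.0219
gripper_force: 30.0
```

play_rows --pt "0 0 -0.5 0 0 0" --pt "0 0 -1.5 0 0 0" --pt "0 0 -2.5 0 0 0" --pt "0 0 -2.5 0 0 0" --pt "0 0 -2.0 0 0 0" --pt "0 0 -1.0 0 0 3.25" --pt "0 0 0 0 0 3.25" --pt "-0.8 2.0 0 0 0 0" --pt "-1.1 3.0 0 0 0 0" --pt "-1.1 3.0 0 0 0 0" --pt "-1.1 3.0 0 0 0 0" --pt "-1.1 3.0 0 0 0 0" --pt "-1.1 3.0 0 0 0 0" --pt "-1.1 3.0 0 0 0 0" --pt "-1.1 3.0 0 0 0 0" --pt "-1.1 3.0 0 0 0 0" --pt "-1.1 2.6 0 0 0 0" --pt "-0.3 1.0 0 0 0 0" --pt "0 0 0 0 0 0" --pt "0 0 0 0 0 0"

```text
clock: 13.2
tool_pos: [0.5535, 0.0128, 0.1516]
orientation: [-180.0, -0.1, -176.3]
force: [-0.8, -0.9, -3.8]
opening: 0.0219
gripper_force: 30.0
```

play_rows --pt "0 0 0.8 0 0 0" --pt "0 0 0.8 0 0 0" --pt "0 0 0.4 0 0 0" --pt "0 0 0.2 0 0 0" --pt "0 0 0 0 0 0" --pt "0 0 0 0 0 0" --pt "0 0 0 0 0 0"

```text
clock: 13.78
tool_pos: [0.5543, 0.0124, 0.1302]
orientation: [180.0, 0.0, -176.4]
force: [0.5, 0.2, -3.0]
opening: 0.0217
gripper_force: 30.0
```

```bash
python3 rel.py 0.555 0.012 0.13 -176.5
cat > ov.py <<'E'
from h import *
import sys
o=get_obs(); zu=o['tool_pos'][2]-.0522
s=snapshot('side')
k=cv2.resize(s['frame'][195:345,255:455],(800,600),interpolation=cv2.INTER_CUBIC)
def rect(cx,cy,yaw,L,W,z,col):
    c,n=np.cos(np.radians(yaw)),np.sin(np.radians(yaw))
    p=np.array([proj(s,(cx+c*a*L/2-n*b*W/2,cy+n*a*L/2+c*b*W/2,z)) for a,b in((1,1),(1,-1),(-1,-1),(-1,1))]); p=(p-[255,195]+.5)*4
    print(p.round(0).tolist()); cv2.polylines(k,[p.astype(np.int32)],True,col,1)
rect(.5524,.013,3.6,.18,.11,zu+.028,(255,0,0)); rect(.5524,.013,3.6,.18,.11,zu,(255,0,0)); rect(.5524,.013,3.6,.2,.13,.04,(0,0,255))
cv2.imwrite('pics/'+sys.argv[1],k[:,:,::-1])
E
python3 ov.py g5.png
```

```text
t 13.78 tcp [0.5543 0.0124 0.1302] rpy [ 1.8000e+02  2.0000e-02 -1.7638e+02] F [ 0.5  0.2 -3. ] open 0.0217 gf 30.0 q [  22.   15.  -23.    0.  -51. -108.]
turn [0.   0.02 0.12] shift after turn cm [-0.07 -0.04  0.02]
[[138.0, 240.0], [262.0, 111.0], [605.0, 233.0], [501.0, 384.0]]
[[141.0, 286.0], [262.0, 156.0], [599.0, 279.0], [496.0, 430.0]]
[[115.0, 350.0], [256.0, 197.0], [619.0, 333.0], [501.0, 514.0]]
```

View pics/g5.png

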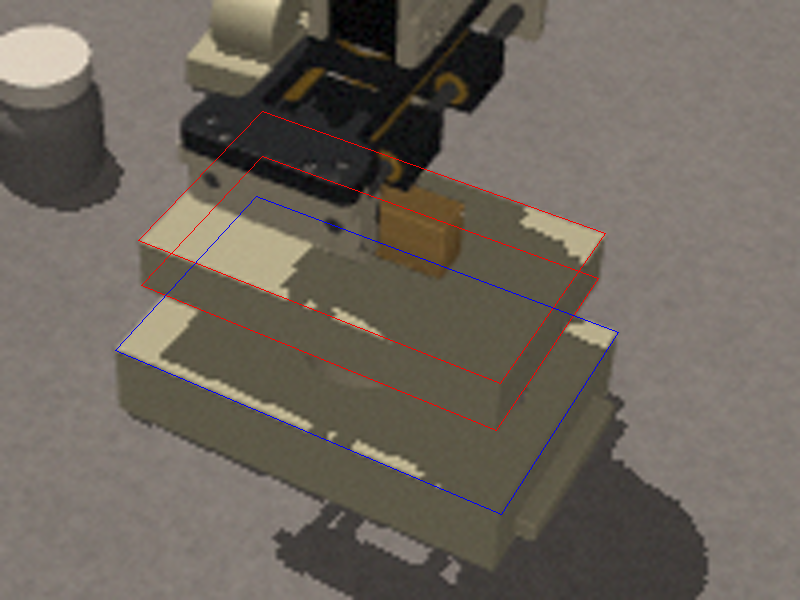

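play_rows --pt "0 0 0.6 0 0 0" --pt "0 0 0.6 0 0 0" --pt "0 0 0.4 0 0 0" --pt "0 0 0.3 0 0 0" --pt "0 0 0.2 0 0 0" --pt "0 0 0.1 0 0 0" --pt "0 0 0 0 0 0" --pt "0 0 0 0 0 0"

```text
clock: 14.5
tool_pos: [0.5542, 0.0126, 0.108]
orientation: [-180.0, 0.0, -176.4]
force: [0.2, 0.0, -3.4]
opening: 0.0217
gripper_force: 30.0
```

play_rows --pt "0 0 0.1 0 0 0" --pt "0 0 0.1 0 0 0" --pt "0 0 0.1 0 0 0" --pt "0 0 0.1 0 0 0" --pt "0 0 0 0 0 0" --pt "0 0 0 0 0 0"

```text
clock: 15.0
tool_pos: [0.5541, 0.0125, 0.1039]
orientation: [-180.0, -0.0, -176.4]
force: [0.7, -0.1, -3.0]
opening: 0.022
gripper_force: 30.0
```

play_rows --pt "0 0 0.1 0 0 0" --pt "0 0 0.1 0 0 0" --pt "0 0 0.1 0 0 0" --pt "0 0 0 0 0 0" --pt "0 0 0 0 0 0"

```text
clock: 15.42
tool_pos: [0.5543, 0.0125, 0.1009]
orientation: [-180.0, 0.0, -176.4]
force: [0.7, -0.4, -4.6]
opening: 0.0215
gripper_force: 30.0
```

play_rows --pt "0 0 0.1 0 0 0" --pt "0 0 0.1 0 0 0" --pt "0 0 0 0 0 0" --pt "0 0 0 0 0 0"

```text
clock: 15.75
tool_pos: [0.5545, 0.0125, 0.0994]
orientation: [-180.0, 0.0, -176.3]
force: [0.8, -0.8, 1.0]
opening: 0.0214
gripper_force: 30.0
```

play_rows --pt "0 0 0.1 0 0 0" --pt "0 0 0.1 0 0 0" --pt "0 0 0.1 0 0 0" --pt "0 0 0 0 0 0" --pt "0 0 0 0 0 0"

```text
clock: 16.17
tool_pos: [0.5545, 0.0125, 0.0963]
orientation: [-180.0, 0.0, -176.4]
force: [0.1, -2.2, 5.3]
opening: 0.0219
gripper_force: 30.0
```

play_rows --pt "0 0 0.1 0 0 0" --pt "0 0 0.1 0 0 0" --pt "0 0 0.1 0 0 0" --pt "0 0 0 0 0 0" --pt "0 0 0 0 0 0"

```text
clock: 16.58
tool_pos: [0.5545, 0.0125, 0.0935]
orientation: [-180.0, 0.0, -176.4]
force: [-0.4, -1.9, 8.0]
opening: 0.0218
gripper_force: 30.0
```

play_rows --pt "0 0 0.05 0 0 0" --pt "0 0 0.05 0 0 0" --pt "0 0 0 0 0 0" --pt "0 0 0 0 0 0"

```text
clock: 16.92
tool_pos: [0.5545, 0.0125, 0.0926]
orientation: [-180.0, 0.1, -176.3]
force: [-1.2, -2.6, 8.3]
opening: 0.0218
gripper_force: 30.0
```

play_rows --pt "0 0 0.05 0 0 0" --pt "0 0 0.05 0 0 0" --pt "0 0 0 0 0 0" --pt "0 0 0 0 0 0"

```text
clock: 17.25
tool_pos: [0.5545, 0.0125, 0.0922]
orientation: [-180.0, 0.1, -176.3]
force: [-3.4, -1.0, 13.2]
opening: 0.0221
gripper_force: 30.0
```

play_rows --pt "0 0 0.05 0 0 0" --pt "0 0 0.05 0 0 0" --pt "0 0 0 0 0 0" --pt "0 0 0 0 0 0"

```text
clock: 17.58
tool_pos: [0.5546, 0.0125, 0.0922]
orientation: [-180.0, 0.1, -176.3]
force: [-7.6, -0.6, 22.2]
opening: 0.0222
gripper_force: 30.0
```

```bash
python3 rel.py 0.5545 0.0125 0.092 -176.4; sed -i 's/195:345,255:455/215:315,280:410/; s/\[255,195\]+.5)\*4/[280,215]+.5)*6/; s/(800,600)/(780,600)/' ov.py; python3 ov.py g6.png
python3 - <<'E'
from h import *
for t in('ejector','cover_under','mould_face','cover_center'): print(t,[(np.round(d['position'],4).tolist(),round(d['score'],2)) for d in spot_point('side',t)[:2]])
E
```

```text
t 17.58 tcp [0.5546 0.0125 0.0922] rpy [-1.7999e+02  1.0000e-01 -1.7632e+02] F [-7.6 -0.6 22.2] open 0.0222 gf 30.0 q [  22.   18.  -26.    0.  -46. -108.]
turn [-0.01  0.1   0.08] shift after turn cm [0.01 0.   0.02]
[[63.0, 333.0], [244.0, 137.0], [745.0, 322.0], [592.0, 549.0]]
[[67.0, 398.0], [244.0, 201.0], [736.0, 388.0], [585.0, 615.0]]
[[23.0, 406.0], [234.0, 175.0], [778.0, 379.0], [602.0, 651.0]]Traceback (most recent call last):
  File "<stdin>", line 2, in <module>
ValueError: it knows: casting, cover_center, cover_under, hub_center, jar, mould_face, offcut
```

View pics/g6.png

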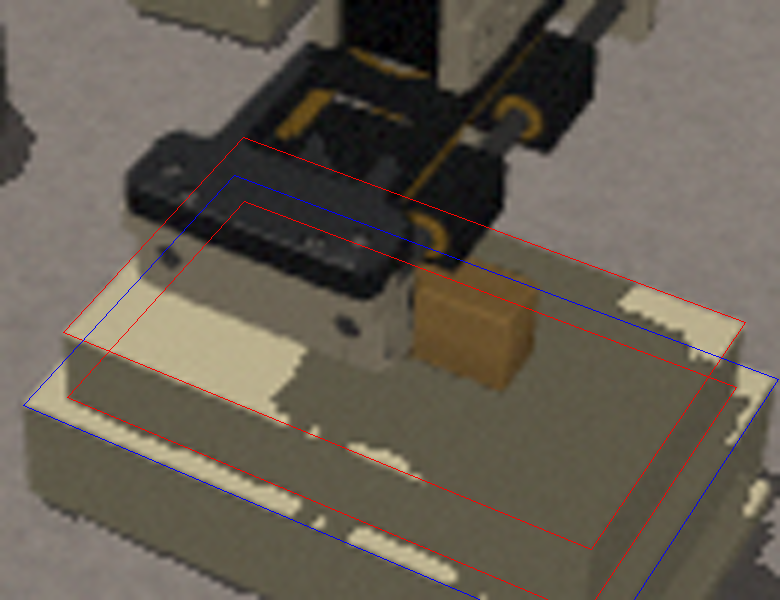

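play_rows --pt "0 0 0 0 0 0" --pt "0 0 0 0 0 0" --pt "0 0 0 0 0 0" --pt "0 0 0 0 0 0" --pt "0 0 0 0 0 0" --pt "0 0 0 0 0 0"

```text
clock: 18.13
tool_pos: [0.5546, 0.0125, 0.0922]
orientation: [-180.0, 0.1, -176.3]
force: [-6.7, -0.4, 23.0]
opening: 0.0217
gripper_force: 30.0
```

```bash
python3 -c "from plant import *; print(close_job())"
```

```text
the job is handed in; nothing more can be done
None
```

The core is seated boss up in the pocket, and the upper half is on the pins and pressed shut; I handed the job in at about 18 s, still gripping it with a steady 23 N reading at the wrist and no sign of a gap in the last picture.

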